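# Unlock the bench incubator and swing its sprung hood open

### The job

Unlock the small bench incubator by turning its three-position selector clockwise until it clicks in with its pointer at the green dot, then lift the clear hood by its blue handle and swing it up and back past the spring's over-centre point, until you feel its open stop, so that it stays open when you let go. Guide the hood all the way so that it never slams open or shut, leave the selector at the green dot, and do not disturb the bottle, the beaker or the timer standing round the incubator.

Things in the scene. Friction and masses are not known exactly. Their poses are not given: they have to be found in the camera images.
- incubator: white bench incubator, fixed; base 180 mm deep (own x, -85 to 95), 290 wide (own y, -190 to 100), 60 high; clear hood over its left part, grey console (top 75 mm up) on its right. Origin on the worktop under the hood's middle; x points from front to hinge side, y left, z up. Hood hinge axis: parallel to y at x 75, z 115 mm. Selector axis: upright at x -10, y -145 mm.
- hood_handle (a point): middle of the hood's blue round handle bar: 12 mm thick, 90 mm long, parallel to the hinge, 165 mm from the hinge axis; shut, it is in front of the hinge, 113 mm above the worktop. It stands 31 mm clear of the hood's front on arms at its ends, so upright fingers fit round it at every hood angle, closing across the bar; it can turn between them. Site turns with the hood.
- hood_hinge (a point): middle of the hinge axis, 115 mm above the worktop; axes as the incubator. The hood reaches 128 mm from the hinge, is 184 mm wide, its skirt 55 mm deep. Its hinge has little damping: let go part way, it slams open or shut. Slamming means turning faster than 1.5 rad/s. While the selector is not at the green dot the hood is locked shut (about 0.05 rad of play).
- hood (a joint): hood angle in rad, 0 shut. Weight and spring pull it shut, at first with 4.5 to 7 N at the bar; the pull fades and reverses at an over-centre angle of about 1.1 to 1.35 that differs each time. Beyond, the spring drives it open with up to 3 N at the bar, to a firm open stop set by a screw somewhere from 1.55 to 1.76, to be found by feel; at 1.65 the bar is 165 mm above, 11 mm behind the hinge.
- selector_grip (a point): centre of the selector's upright grip, on its axis, 125 mm above the worktop: black bar 50 mm long, 14 mm thick, from 99 to 141 mm above the worktop. Under it a curved steel locking bar turns with it, 30 mm from the axis, top 96 mm above the worktop. Site x lies along the bar, towards the end with the white pointer line; z is up.
- selector (a joint): selector angle in rad, growing clockwise seen from above; stops at -0.15 and 2.95. It clicks in at 0, 1.40 and 2.80 and springs to the nearest click when let go; starts at or near 0. Pointer direction: 10 degrees clockwise from the incubator's +x at 0, 170 degrees at 2.80, where it points to the green dot (front). Leaving a click takes about 0.13 N m. It unlocks the hood from about 2.45.
- bottle_mid (a point): centre of a loose 100 ml bottle with a blue screw cap, 56 mm across, 106 mm high, standing left of the incubator; leave it alone
- beaker_mid (a point): centre of a loose 100 ml beaker, 56 mm across, 68 mm high, standing left of the incubator; leave it alone
- timer_mid (a point): centre of a loose white bench timer, 58 x 62 x 21 mm, lying in front of the incubator's console; leave it alone

How it is judged:
By the outcome, as a careful person would: the job done as asked, in the order asked, and still so for the second after the job is handed in, with the robot touching nothing.
It also fails if it takes over 66 s, if anything falls off the work surface, if the arm or the gripper's body presses on something with over 40 N, if the wrist force passes 120 N, or if a joint passes its speed limit or range.

### The arm

A 6-joint arm with a two-finger parallel gripper is mounted at the origin on a cart in front of the work surface, level with it; the furniture and walls round the work are solid. World frame = base frame: x ahead of the robot, y to its left, z up, the work surface at z = 0. Lengths are in mm, angles in rad, forces in N, time in s.
With the tool pointing down it reaches from about 275 to 825 mm from the base axis. Payload 4.9 kg.
Tool frame: the origin (TCP) lies at the very end of the fingers, on their centre line; the grasp point (between the pads) lies 19 mm behind it; z points along the fingers, y is the direction in which the jaws open and shut (so a half turn about z gives the same grasp; the last joint's range is limited). The gripper opens to 85 mm and grips with 20 to 120 N. Pads are 22 mm wide; open, the fingers measure 114 mm over their backs; the gripper's body (76 mm by 85 mm) begins 54 mm behind the grasp point. The pads swing forward as they close: fully open they stand 13 mm farther back than shut.
Start: joints at [1.023, 0.326, -0.193, 1.052, 0, 1.437], TCP at [221.147, 503.6, 210.681] pointing down, gripper open.
Joint ranges: [-2.65, 2.65], [-0.97, 1.79], [-1.3, 1.35], [-1.93, 2.1], [-1.47, 1.37], [-3.14, 3.14]. Speed limits (rad/s): [2.57, 2.57, 3.14, 3.14, 3.14, 3.14].

### API

Orientations are given as [roll, pitch, yaw] about the fixed x, y, z axes, in that order (R = Rz(yaw) Ry(pitch) Rx(roll)).
In Python, from bench import bot, solve_ik, imaging gives the robot as it stands. Calls block until the motion is done:
- bot.move_ptp(position, orientation): joint-space move of the TCP to a pose.
- bot.movel(position, rot=None, max_speed=150, threshold=None): straight line of the TCP; rot=None keeps the orientation; max_speed is the mean speed in mm/s. With threshold (N) it stops when the force on the tool has changed by that much, and returns True; else False.
- bot.move_j(angles): joint-space move.
- bot.grip(opening, effort=None): opening from 0.0 (shut) to 1.0 (fully open); effort is the grip in N (None keeps the last); returns when the fingers have stopped.
- bot.dwell(seconds).
- solve_ik(position, orientation): joint angles nearest the present ones, or None.
- bot.get_state(): the state.
- imaging.capture(name): name is "side" or "top" or "wrist"; returns the picture (480x640x3 uint8, blue, green, red); there is no depth.
- imaging.camera_model(name): a dict with "K" (3x3 intrinsics, pixels), "k1" (the pictures are not rectified: a ray, as slopes to the right and down, at radius r is drawn at 1 + k1 r^2 times it, then the intrinsics apply), "position" and "rotation" of the camera in the world. Camera axes: x right, y up, looking along -z (the intrinsics and any distortion apply to the point x, -y, -z); pixel columns grow to the right and rows downward; lengths in mm; the calibration is good to about 2 mm. A picture is of the moment at which its call begins: read the wrist's pose just before it. camera_model takes no time and is no camera call; for the wrist camera it gives the pose at the moment of the call.
A pose or a line that the arm cannot do raises bot.IKError and nothing moves.
- bot.sign_off(): hands the job in, once; it reports no verdict.
The state is a dict: "t": time; "qpos": joint angles; "joint_velocities": joint speeds; "effort": joint torques, N m; "tcp_pos": TCP position; "orientation": TCP orientation; "contact_force": force on the tool from outside, world axes, zero at the start; "wrist_torque": the same for the moment, N m; "opening": opening from 0.0 (shut) to 1.0 (fully open).
Only numpy, scipy, OpenCV 4.12 (cv2) and the standard library are available. Lean on these libraries where they do the work, as an engineer would, in place of code of your own. Each camera call takes 0.05 s, during which the arm holds its last target.

## Working session

There is one attempt and no reset: what is moved stays moved. The work goes in short steps, each a Python script; the robot and the scene stay as the last script left them, time stands still between calls to the robot, and variables do not carry over. Pictures are saved under pics/ and viewed, and the job is handed in when it is done.

```bash
ls; mkdir -p pics
python3 - <<'E'
from bench import bot, solve_ik, imaging
import cv2
for n in ["side","top","wrist"]:
    m=imaging.camera_model(n)
    im=imaging.capture(n); cv2.imwrite(f"pics/{n}0.png",im)
    print(n,m)
print(bot.get_state())
E
```

```text
pics
side {'K': array([[538.18776399,   0.        , 327.37857729],
       [  0.        , 538.18776399, 235.56281095],
       [  0.        ,   0.        ,   1.        ]]), 'k1': -0.090024615291473, 'position': array([ 294.76582318, 1068.21343753,  418.450446  ]), 'rotation': array([ 1.17588381,  0.0273195 , -2.9535857 ])}
top {'K': array([[550.2637002 ,   0.        , 318.53044997],
       [  0.        , 550.2637002 , 245.40054279],
       [  0.        ,   0.        ,   1.        ]]), 'k1': 0.005888193807458684, 'position': array([367.59303001, 287.06137634, 982.77321425]), 'rotation': array([ 0.06898772,  0.01425508, -1.54292311])}
wrist {'K': array([[406.57121966,   0.        , 320.12930035],
       [  0.        , 406.57121966, 233.33269457],
       [  0.        ,   0.        ,   1.        ]]), 'k1': 0.014500714937721043, 'position': array([158.71250066, 531.69963941, 373.20918323]), 'rotation': array([-0.27337173,  0.001378  ,  1.15724796])}
{'t': 0.15, 'qpos': array([ 1.02281213e+00,  3.26790724e-01, -1.93357291e-01,  1.05199519e+00,
       -3.35516126e-05,  1.43661250e+00]), 'joint_velocities': array([ 3.01859907e-04, -2.01710454e-03,  2.73105721e-03, -1.07753901e-03,
        1.14461895e-05,  5.21539135e-04]), 'effort': array([ 1.11763271e-03, -4.43704069e+01,  2.62665582e+01,  1.04928960e-02,
       -1.31399524e-04,  1.10580694e-05]), 'tcp_pos': array([220.89384317, 503.17693109, 210.07124456]), 'orientation': array([-3.14025339e+00, -1.46937817e-04,  2.72779221e+00]), 'contact_force': array([-0.39049446,  1.06818942,  0.14520187]), 'wrist_torque': array([ 0.00886068, -0.03025398,  0.04938641]), 'opening': 1.0008477711051276}
```

View pics/side0.png

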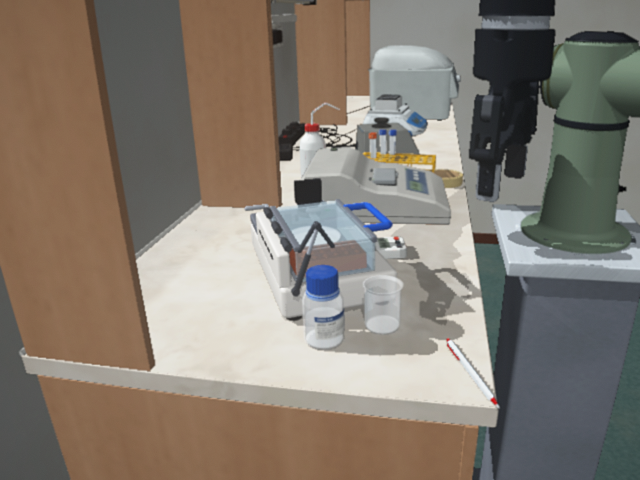

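View pics/top0.png

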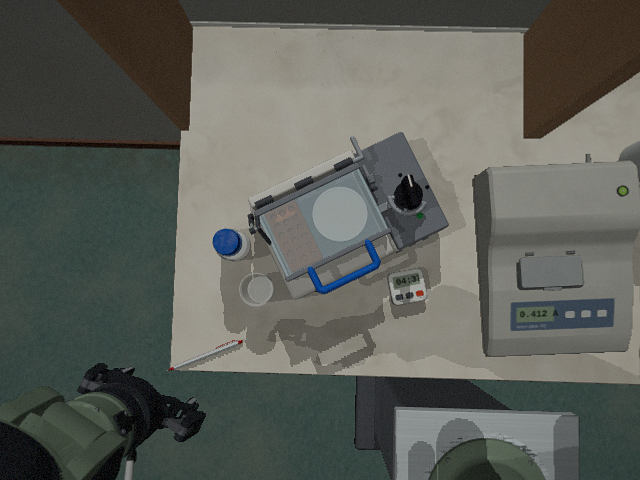

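View pics/wrist0.png

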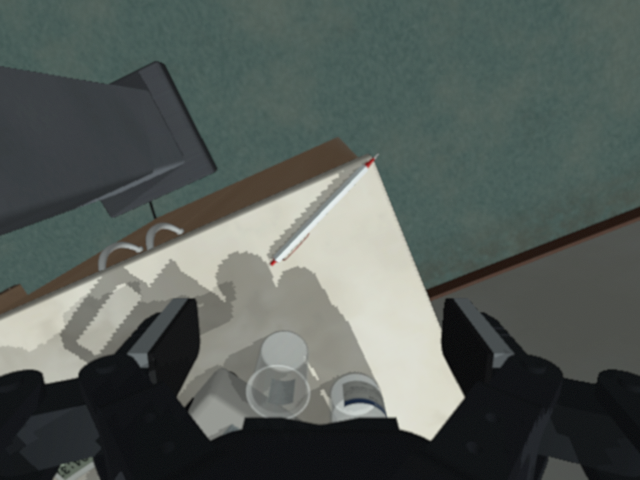

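The top view shows the incubator turned about 25° with its handle at roughly (312–378, 245–290) and the selector at (408,190). The bottle is at (230,243), the beaker at (257,289) and the timer at (408,287). The side view shows the handle at about (370,215). Next I'll measure these.

```bash
cat > h.py <<'E'
import numpy as np, cv2
from scipy.spatial.transform import Rotation as Ro
from bench import bot, solve_ik, imaging
def ray(m,uv):
    K=m["K"];k=m["k1"]
    p=cv2.undistortPoints(np.array([[uv]],float),K,np.array([k,0,0,0,0.]))[0,0]
    R=Ro.from_euler('xyz',m["rotation"]).as_matrix()
    d=R@np.array([p[0],-p[1],-1.]); return np.array(m["position"]),d/np.linalg.norm(d)
def onz(m,uv,z):
    o,d=ray(m,uv); return o+d*(z-o[2])/d[2]
def proj(m,X):
    R=Ro.from_euler('xyz',m["rotation"]).as_matrix()
    c=R.T@(np.array(X,float)-m["position"]); x,y=c[0]/-c[2],-c[1]/-c[2]
    s=1+m["k1"]*(x*x+y*y); K=m["K"]
    return np.array([K[0,0]*x*s+K[0,2],K[1,1]*y*s+K[1,2]])
def tri(rays):
    A=np.zeros((3,3));b=np.zeros(3)
    for o,d in rays:
        P=np.eye(3)-np.outer(d,d);A+=P;b+=P@o
    X=np.linalg.solve(A,b)
    return X,[np.linalg.norm((np.eye(3)-np.outer(d,d))@(X-o)) for o,d in rays]
def mask_blue(im):
    hsv=cv2.cvtColor(im,cv2.COLOR_BGR2HSV)
    return cv2.inRange(hsv,(105,150,60),(125,255,255))
E
python3 - <<'E'
from h import *
for n in ["side","top"]:
    im=cv2.imread(f"pics/{n}0.png");m=imaging.camera_model(n)
    nn,l,s,c=cv2.connectedComponentsWithStats(mask_blue(im))
    for i in range(1,nn):
        if s[i,4]>60: print(n,s[i],c[i], onz(m,c[i],113))
im=cv2.imread("pics/top0.png"); 
cv2.imwrite("pics/topc.png",cv2.resize(im[110:320,200:460],None,fx=3,fy=2.85,interpolation=cv2.INTER_CUBIC))
im=cv2.imread("pics/side0.png"); 
cv2.imwrite("pics/sidec.png",cv2.resize(im[170:360,240:440],None,fx=4,fy=3.15,interpolation=cv2.INTER_CUBIC))
E
```

```text
side [344 203  48  28 405] [372.34320988 215.77283951] [383.45222001 259.3908894  113.        ]
side [306 266  31  29 788] [321.57233503 279.89467005] [420.54195489 490.11531031 113.        ]
top [213 229  25  26 492] [224.92276423 241.14430894] [430.1065847  450.02590809 113.        ]
top [308 239  73  55 781] [346.28809219 272.22535211] [386.09092639 256.15622495 113.        ]
```

View pics/topc.png

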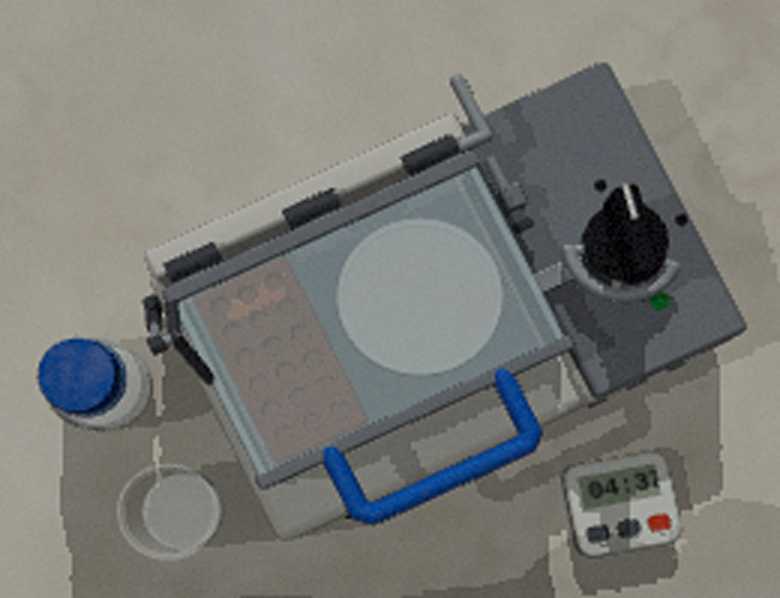

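View pics/sidec.png

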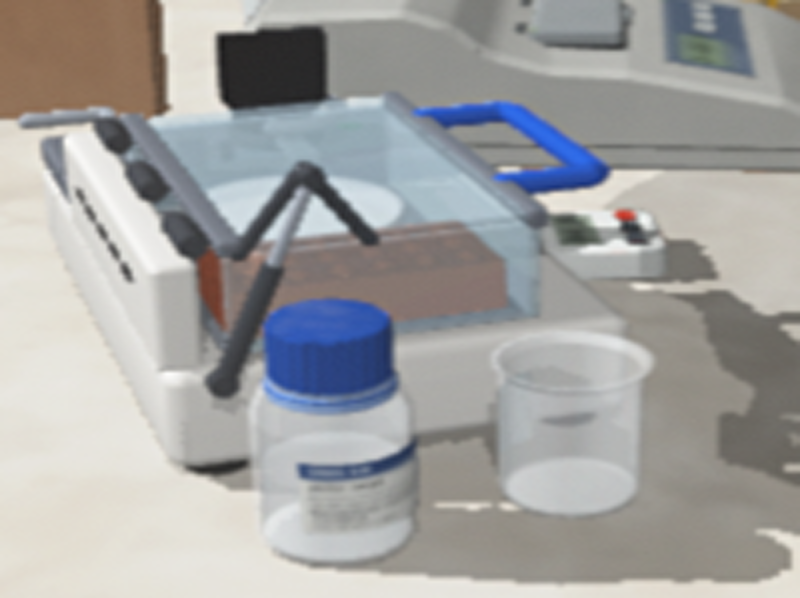

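Run:
```python
from h import *
s=imaging.camera_model("side");t=imaging.camera_model("top")
tc=lambda x,y:(200+x/3,110+y/2.85); sc=lambda x,y:(240+x/4,170+y/3.15)
L,e1=tri([ray(t,tc(368,514)),ray(s,sc(598,172))]);Rr,e2=tri([ray(t,tc(533,437)),ray(s,sc(507,110))])
print(L,e1,Rr,e2,np.linalg.norm(L-Rr))
d=(L-Rr)[:2]; yaw=np.arctan2(-d[0],d[1]); print("yaw from bar",yaw)
# selector grip top centre z=141 : black mask in both
for n,m,x0,y0,x1,y1 in (("top",t,388,165,430,215),("side",s,285,170,330,210)):
    im=cv2.imread(f"pics/{n}0.png")[y0:y1,x0:x1]
    mk=(im.max(2)<45).astype(np.uint8); nn,l,st,c=cv2.connectedComponentsWithStats(mk)
    i=1+np.argmax(st[1:,4]); print(n,st[i],c[i]+[x0,y0],onz(m,c[i]+[x0,y0],125))
# pointer line tip/tail
for z in (141,): print([onz(t,tc(*p),z) for p in ((627,186),(634,218))])
print("green",onz(t,tc(660,300),75))
for nm,p,z in (("bottlecap",(77,376),106),("beaker rim",(160,505),68),("timer",(624,505),21)): print(nm,onz(t,tc(*p),z))
im=cv2.imread("pics/top0.png"); cv2.imwrite("pics/sel.png",cv2.resize(im[160:225,380:440],None,fx=9,fy=9,interpolation=cv2.INTER_CUBIC))
im=cv2.imread("pics/side0.png"); cv2.imwrite("pics/sels.png",cv2.resize(im[165:215,280:335],None,fx=9,fy=9,interpolation=cv2.INTER_CUBIC))
```

```text
[354.84524348 292.50921381 112.03910431] [np.float64(1.6938443034365709), np.float64(1.6938443034365502)] [400.18741444 206.82762009 112.45369953] [np.float64(1.316972106491074), np.float64(1.3169721064909807)] 96.94029018069052
yaw from bar 0.4867289937737002
top [  6  10  29  35 693] [407.77922078 194.41558442] [510.41460341 163.19426138 125.        ]
side [ 10  10  26  24 545] [307.69724771 191.03669725] [507.48611485 180.15007571 125.        ]
[array([537.60758857, 164.13095254, 141.        ]), array([520.20498266, 160.25218036, 141.        ])]
green [484.44280798 135.21559046  75.        ]
bottlecap [429.38080142 450.0938422  106.        ]
beaker rim [357.97578723 408.14989008  68.        ]
timer [365.02134886 145.06981875  21.        ]
```

View pics/sel.png

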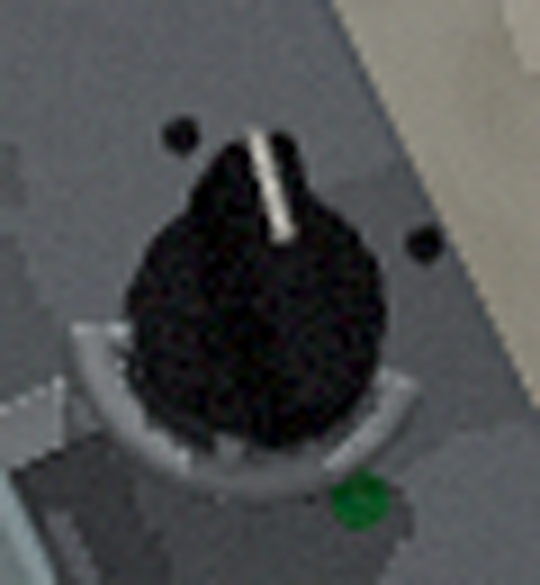

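View pics/sels.png

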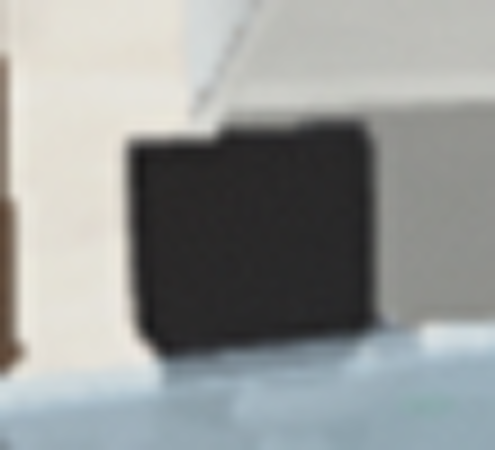

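Run:
```python
from h import *
m=imaging.camera_model("wrist"); st=bot.get_state(); print(proj(m,st["tcp_pos"]),proj(m,st["tcp_pos"]-[0,0,100]))
Rt=Ro.from_euler('xyz',st["orientation"]); Rc=Ro.from_euler('xyz',m["rotation"])
off=Rt.inv().apply(m["position"]-st["tcp_pos"]); rel=Rt.inv()*Rc
print(off)
for P in ([[500,190,300],[560,170,300],[580,200,330],[580,240,330]]):
    T=Ro.from_euler('xyz',[np.pi,0,-2.83]); mm=dict(m); mm["position"]=np.array(P)+T.apply(off); mm["rotation"]=(T*rel).as_euler('xyz')
    print(P,mm["position"],[proj(mm,x).round() for x in ([516,159,141],[484,135,75],[355,292,112],[400,207,112])],solve_ik(P,[np.pi,0,-2.83]))
```

```text
[317.83042216 283.75758275] [318.81720732 225.52518538]
[  68.41900887    0.94535701 -163.22710966]
[500, 190, 300] [434.58578241 169.92427806 463.22710966] [array([276., 214.]), array([269., 159.]), array([495.,  69.]), array([376.,  92.])] [ 0.22510891  0.25515679 -0.06224288  1.25339665  0.         -0.08648374]
[560, 170, 300] [494.58578241 149.92427806 463.22710966] [array([323., 150.]), array([308., 102.]), array([553.,  -3.]), array([427.,  22.])] [ 0.16863477  0.3548587   0.07581328  1.29175091  0.         -0.14295788]
[580, 200, 330] [514.58578241 179.92427806 493.22710966] [array([296., 113.]), array([285.,  73.]), array([510., -31.]), array([393.,  -7.])] [ 0.21180527  0.40989415  0.23136327  1.39226544  0.         -0.09978738]
[580, 240, 330] [514.58578241 219.92427806 493.22710966] [array([249.,  97.]), array([245.,  59.]), array([465., -48.]), array([348., -24.])] [ 0.27481524  0.44043182  0.27791588  1.40828039  0.         -0.03677742]
```

Run:
```python
from h import *
import pickle
T=[np.pi,0,-2.83]; out=[]
for i,P in enumerate([[440,230,310],[505,180,290]]):
    bot.move_ptp(P,T); bot.dwell(0.15)
    m=imaging.camera_model("wrist"); im=imaging.capture("wrist"); out.append((m,im)); cv2.imwrite(f"pics/w{i+1}.png",im)
pickle.dump(out,open("w.pkl","wb")); print(bot.get_state()["t"],bot.get_state()["contact_force"])
```

```text
2.35 [-1.0586362   0.1585616  -0.03219947]
```

View pics/w1.png

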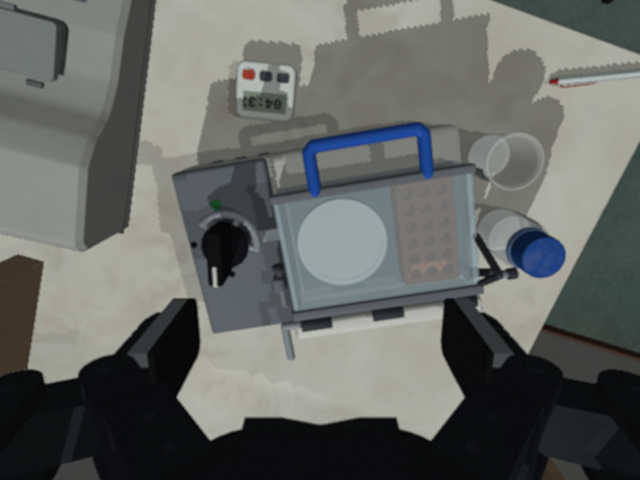

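View pics/w2.png

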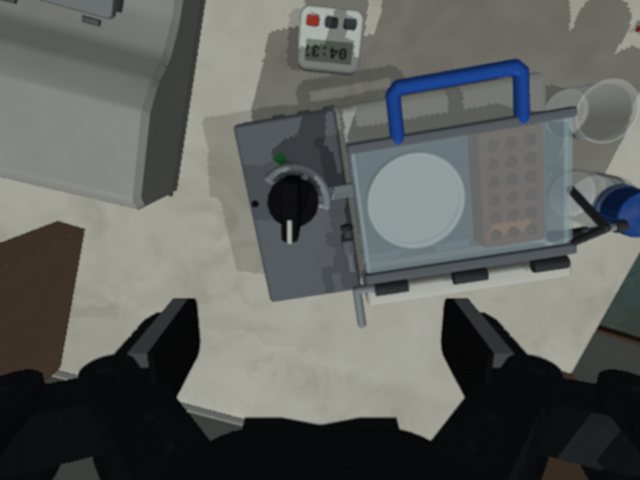

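Both wrist views show the handle and selector clearly. The w2 handle corners are near (393,88) and (521,67), and the w2 pointer line is at (290,230). I'll refine those next.

Run:
```python
from h import *
import pickle
w=pickle.load(open("w.pkl","rb"))
rs=[(imaging.camera_model("top"),cv2.imread("pics/top0.png"))]
for m,im in w:
    mk=mask_blue(im); nn,l,s,c=cv2.connectedComponentsWithStats(mk)
    for i in range(1,nn):
        if s[i,4]>60: print(s[i],c[i])
tiles=[cv2.resize(w[0][1][195:305,175:275],None,fx=4,fy=4,interpolation=cv2.INTER_CUBIC),cv2.resize(w[1][1][150:260,240:340],None,fx=4,fy=4,interpolation=cv2.INTER_CUBIC)]
cv2.imwrite("pics/sel2.png",np.hstack(tiles))
tiles=[cv2.resize(w[0][1][115:205,295:445],None,fx=5,fy=3.2,interpolation=cv2.INTER_CUBIC),cv2.resize(w[1][1][50:140,385:535],None,fx=5,fy=3.2,interpolation=cv2.INTER_CUBIC)]
cv2.imwrite("pics/han2.png",np.vstack(tiles))
```

```text
[ 303  123  131   74 2542] [367.34382376 147.96656176]
[ 511  236   54   41 1346] [541.602526   256.59955423]
[ 386   60  144   84 3327] [459.04388338  88.82025849]
[602 192  38  44 698] [628.87249284 214.15186246]
```

View pics/sel2.png

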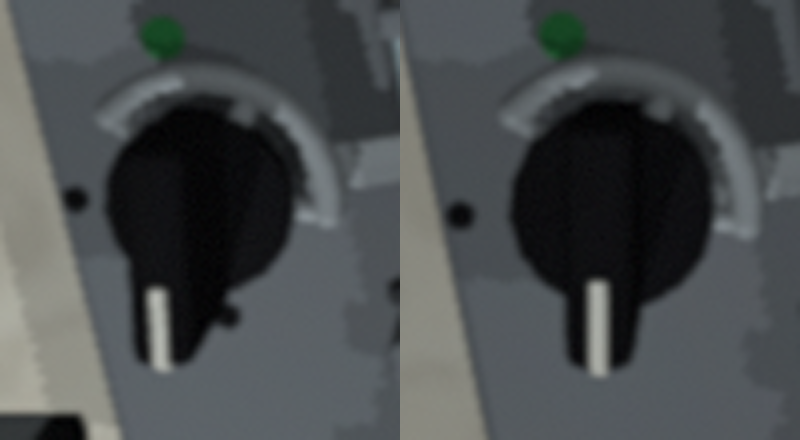

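View pics/han2.png

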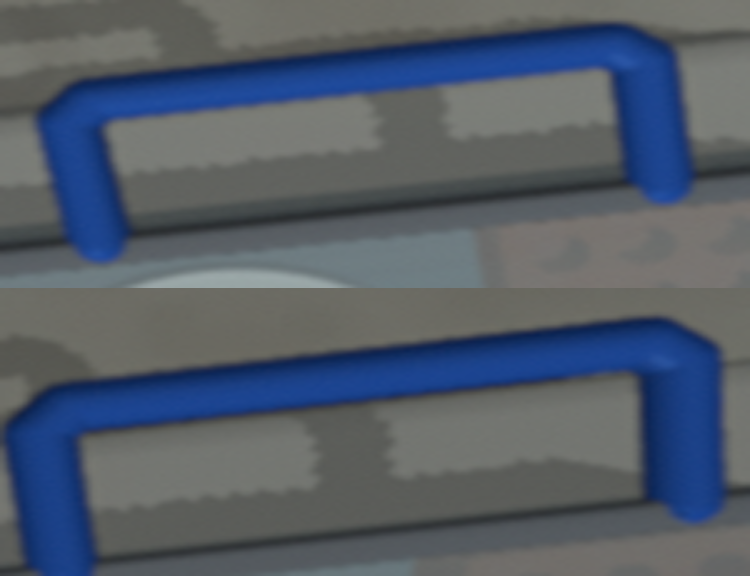

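Run:
```python
from h import *
import pickle
w=pickle.load(open("w.pkl","rb")); m1,m2=w[0][0],w[1][0]; t=imaging.camera_model("top"); s=imaging.camera_model("side")
h1=lambda x,y:(295+x/5,115+y/3.2); h2=lambda x,y:(385+x/5,50+y/3.2)
s1=lambda x,y:(175+x/4,195+y/4); s2=lambda x,y:(240+x/4,150+y/4)
tc=lambda x,y:(200+x/3,110+y/2.85); sc=lambda x,y:(240+x/4,170+y/3.15)
for f in (0,1):
  R,e=tri([ray(m1,h1(72,105)),ray(m2,h2(42,123))]+([ray(t,tc(533,437)),ray(s,sc(507,110))] if f else []))
  L,e2=tri([ray(m1,h1(648,44)),ray(m2,h2(683,55))]+([ray(t,tc(368,514)),ray(s,sc(598,172))] if f else []))
  d=(L-R)[:2]; print(L,np.round(e2,2),R,np.round(e,2),np.linalg.norm(L-R),"yaw",np.arctan2(-d[0],d[1]),"mid",(L+R)/2)
R=[onz(m,p,113) for m,p in ((m1,h1(72,105)),(m2,h2(42,123)))];L=[onz(m,p,113) for m,p in ((m1,h1(648,44)),(m2,h2(683,55)))]
for a,b in zip(L,R): d=(a-b)[:2];print("plane113",a,b,(a+b)/2,np.arctan2(-d[0],d[1]))
A,e=tri([ray(m1,s1(157,288)),ray(m2,s2(197,281))]);B,e2=tri([ray(m1,s1(161,370)),ray(m2,s2(199,376))])
print("ptr",A,e,B,e2)
for m,f,p,q in ((m1,s1,(157,288),(161,370)),(m2,s2,(197,281),(199,376))):
  a=onz(m,f(*p),141);b=onz(m,f(*q),141);print(a,b,np.arctan2(*(b-a)[1::-1]))
print("green",onz(m1,s1(162,38),75),onz(m2,s2(163,35),75))
print("dots left/right v2",onz(m2,s2(60,215),75),onz(m1,s1(76,200),75), onz(m1,s1(228,316),75))
```

```text
[354.573304   298.53762644 110.97994975] [0.1 0.1] [400.08242404 208.79073344 113.05211016] [0.37 0.37] 100.64729831821403 yaw 0.46929790730902904 mid [377.32786402 253.66417994 112.01602995]
[354.92658405 295.82789613 114.25343309] [1.94 1.31 3.59 2.19] [400.08802545 208.17362781 113.15187265] [0.94 0.37 1.78 1.4 ] 98.61054699406193 yaw 0.4757512259288216 mid [377.50730475 252.00076197 113.70265287]
plane113 [354.75142665 298.12920789 113.        ] [400.31449035 209.08459733 113.        ] [377.5329585  253.60690261 113.        ] 0.47295427336037915
plane113 [355.01351592 297.63729844 113.        ] [399.85074908 208.50186501 113.        ] [377.4321325  253.06958172 113.        ] 0.46606362094784687
ptr [520.71286487 161.11150147 140.20989676] [np.float64(0.05053412976944904), np.float64(0.05053412976938504)] [539.0063399  166.92484427 140.94244162] [np.float64(0.27362912925969174), np.float64(0.27362912925965427)]
[520.40208195 161.26558389 141.        ] [538.77260108 166.73931435 141.        ] 0.289586714312593
[520.47452984 161.07152826 141.        ] [539.18277085 167.12594096 141.        ] 0.3129857337769954
green [484.5996155  136.70205554  75.        ] [484.21502993 137.01372113  75.        ]
dots left/right v2 [532.11373463 125.71997822  75.        ] [532.41234414 126.03448792  75.        ] [551.21094184 170.97862521  75.        ]
```

Everything agrees: the incubator yaw is about 0.47, the selector axis is at about (515,160) with the pointer at 0.30 (click 0), and the bar middle is at about (377.4,253.3,112.5). Now I'll grip and turn the selector.

Run:
```python
from h import *
def p(l):
    s=bot.get_state(); print(l,round(s["t"],2),s["tcp_pos"].round(1),s["orientation"].round(3),"F",s["contact_force"].round(1),"M",s["wrist_torque"].round(2),"op",round(s["opening"],3),"q",s["qpos"].round(3))
o=[np.pi,0,0.30-np.pi]
bot.grip(0.42,50)
bot.move_ptp([515,160,200],o); p("above")
print(bot.movel([515,160,106],max_speed=80,threshold=8)); p("down")
bot.grip(0.0,50); p("grip")
```

```text
above 3.34 [514.8 160.  200.2] [ 3.141e+00 -1.000e-03 -2.842e+00] F [0.4 0.7 0.3] M [-0.01  0.05 -0.  ] op 0.42 q [ 0.164  0.314 -0.237  1.02   0.    -0.136]
False
down 4.67 [515.5 160.1 106.5] [-3.141e+00  1.000e-03 -2.842e+00] F [ 0.2 -0.8 -0.4] M [-0.03  0.01 -0.02] op 0.419 q [ 0.164  0.4   -0.371  0.798  0.    -0.136]
grip 4.99 [515.8 159.  106.8] [-3.139e+00  1.000e-03 -2.842e+00] F [ 0.7 -4.8  4.7] M [-1.   -0.03 -0.01] op 0.143 q [ 0.164  0.4   -0.371  0.799 -0.002 -0.136]
```

Run:
```python
from h import *
def p(l):
    s=bot.get_state(); print(l,round(s["t"],2),s["tcp_pos"].round(1),"F",s["contact_force"].round(1),"M",s["wrist_torque"].round(2),"op",round(s["opening"],3),"q6",s["qpos"][5].round(3),"yaw",s["orientation"][2].round(3))
q=np.array(solve_ik([515.3,159.0,106],[np.pi,0,0.30-np.pi])); print(q)
bot.move_j(q); p("shift")
for a in np.arange(0.35,2.81,0.35):
    qq=q.copy(); qq[5]+=a; bot.move_j(qq); p(round(a,2))
    F=bot.get_state()["contact_force"]
    if np.linalg.norm(F)>35: print("ABORT"); break
```

```text
[ 0.16238228  0.40053911 -0.37201907  0.79823814  0.         -0.13761772]
shift 5.24 [515.8 159.  106.7] F [-0.5 -2.8  5.2] M [-0.48  0.16 -0.07] op 0.15 q6 -0.138 yaw -2.842
0.35 5.67 [515.9 158.4 106.7] F [-0.4 -4.   5.9] M [-0.91  0.05  0.1 ] op 0.147 q6 0.212 yaw 3.091
0.7 6.09 [515.8 157.8 106.7] F [-0.9 -5.9  6.4] M [-1.21  0.09  0.03] op 0.148 q6 0.562 yaw 2.741
1.05 6.52 [515.6 157.4 106.7] F [-1.4 -7.8  7.6] M [-1.48  0.26 -0.13] op 0.144 q6 0.913 yaw 2.39
1.4 6.94 [515.2 157.  106.7] F [-2.  -9.3  8.3] M [-1.69  0.45  0.02] op 0.145 q6 1.262 yaw 2.04
1.75 7.37 [514.7 156.8 106.7] F [-3.5 -8.6 10. ] M [-1.85  0.75  0.14] op 0.149 q6 1.612 yaw 1.691
2.1 7.79 [514.1 156.8 106.7] F [-4.5 -9.2 11.7] M [-1.89  1.03  0.  ] op 0.146 q6 1.962 yaw 1.34
2.45 8.22 [513.6 157.  106.7] F [-6.2 -7.5 13. ] M [-1.78  1.31 -0.16] op 0.145 q6 2.313 yaw 0.99
2.8 8.64 [513.1 157.4 106.7] F [-7.5 -7.1 14.4] M [-1.55  1.58  0.  ] op 0.148 q6 2.662 yaw 0.641
```

Run:
```python
from h import *
def p(l):
    s=bot.get_state(); print(l,round(s["t"],2),s["tcp_pos"].round(1),"F",s["contact_force"].round(1),"M",s["wrist_torque"].round(2),"op",round(s["opening"],3),"q6",s["qpos"][5].round(3),"yaw",s["orientation"][2].round(3))
bot.grip(0.40); p("open")
x,y,_=bot.get_state()["tcp_pos"]
bot.movel([515,159.5,230],max_speed=150); p("up")
# hover over handle with handle orientation; view
yaw=0.47; o=[np.pi,0,yaw+np.pi/2]
bot.move_ptp([440,225,290],o); bot.dwell(0.1); p("hover")
m=imaging.camera_model("wrist"); im=imaging.capture("wrist"); cv2.imwrite("pics/w3.png",im); cv2.imwrite("pics/top1.png",imaging.capture("top"))
import pickle; pickle.dump((m,im),open("w3.pkl","wb"))
# reach check along arc
from bench import bot as b
org=np.array([377.45,253.3])+90*np.array([np.cos(yaw),np.sin(yaw)])
for th in (0,0.5,1.0,1.5,1.76):
    xx=75-165*np.cos(th-0.012); z=115+165*np.sin(th-0.012)
    P=[*(org+xx*np.array([np.cos(yaw),np.sin(yaw)])),z-19]; print(th,np.round(P,1),solve_ik(P,o))
```

```text
open 8.98 [515.3 159.4 105.8] F [-0.1 -0.2  0.3] M [-0.05 -0.   -0.04] op 0.4 q6 2.662 yaw 0.642
up 9.96 [514.4 159.4 229.1] F [-0.1  0.5 -0.7] M [ 0.04 -0.02  0.  ] op 0.399 q6 2.663 yaw 0.642
hover 11.19 [440.  224.7 289.4] F [-0.6  0.  -0.5] M [-0.04 -0.01  0.01] op 0.399 q6 1.425 yaw 2.04
0 [377.5 253.3  94. ] [ 0.42842549  0.27598952 -0.5998847   0.69492211  0.          1.52922181]
0.5 [394.6 262.  173.4] [ 0.43013536  0.21712618 -0.44340272  0.91026742  0.          1.53093168]
1.0 [443.6 286.9 233.8] [ 0.43432136  0.27135677 -0.20882982  1.09060974  0.          1.53511769]
1.5 [512.4 321.8 260.4] [0.43890564 0.40579138 0.05213196 1.21713691 0.         1.53970197]
1.76 [550.5 341.2 258.4] [0.44097051 0.49241041 0.18210624 1.26049215 0.         1.54176683]
```

View pics/w3.png

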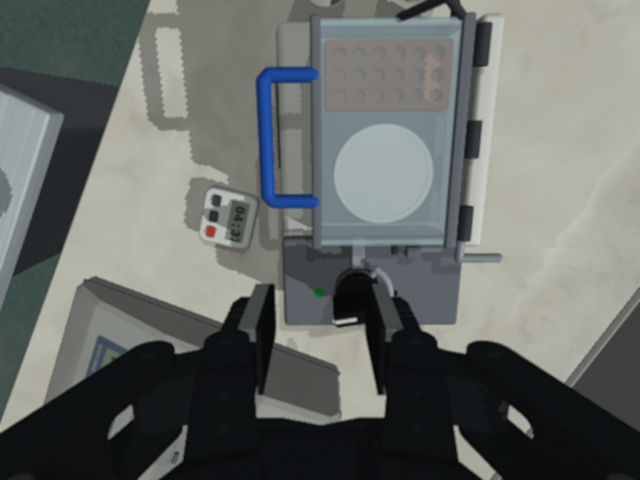

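View pics/top1.png

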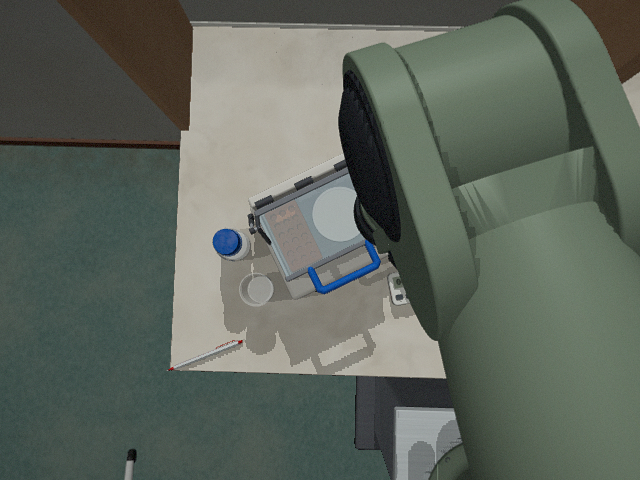

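Run:
```python
from h import *
import pickle
m,im=pickle.load(open("w3.pkl","rb"))
print(proj(m,[515,160,141]),proj(m,[515,160,75]))
for nm,a in (("0",0.47-.1745),("1.4",.47-.1745-1.4),("2.8",.47-.1745-2.8)): print(nm,[proj(m,[515+r*np.cos(a),160+r*np.sin(a),141]).round() for r in(6,24)])
cv2.imwrite("pics/w3c.png",cv2.resize(im[230:350,280:440],None,fx=5,fy=5,interpolation=cv2.INTER_CUBIC))
```

```text
[363.92669209 316.87758877] [357.14259546 285.98712012]
0 [array([371., 318.]), array([392., 321.])]
1.4 [array([364., 323.]), array([363., 342.])]
2.8 [array([357., 318.]), array([336., 321.])]
```

View pics/w3c.png

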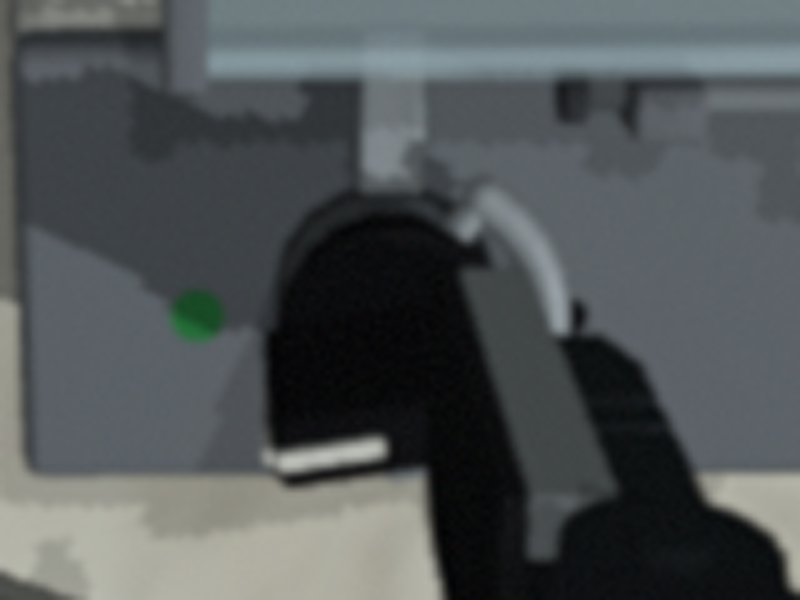

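The pointer tip at (337,322) matches the prediction for 2.80 (336,321), and the latch is clear of the hood tab. Before gripping, I'll check the handle in this view.

Run:
```python
from h import *
import pickle
m,im=pickle.load(open("w3.pkl","rb"))
mk=mask_blue(im)
pts=[]
for v in range(95,186,10):
    u=np.where(mk[v,240:300])[0]+240; pts.append(onz(m,(u.mean(),v),112.5)); 
pts=np.array(pts); 
yaw=.47; c,s=np.cos(yaw),np.sin(yaw); d=pts[:,:2]-[377.45,253.3]
print((d@[c,s]).round(2),(d@[-s,c]).round(1))
for f in (.35,): pass
bot.grip(0.35,30)
o=[np.pi,0,yaw+np.pi/2]
bot.move_ptp([377.45,253.3,190],o); bot.dwell(.1)
print(bot.get_state()["t"],bot.get_state()["tcp_pos"])
mw=imaging.camera_model("wrist");iw=imaging.capture("wrist");cv2.imwrite("pics/w4.png",iw); print(proj(mw,[377.45,253.3,113]))
cv2.imwrite("pics/s4.png",imaging.capture("side")[120:320,230:500])
```

```text
[-0.91 -1.21 -0.71 -1.01 -1.31 -0.8  -1.1  -0.99 -0.88 -0.77] [ 33.6  26.   18.4  10.7   2.8  -5.1 -13.2 -21.3 -29.6 -38. ]
12.175 [380.05978369 253.87668116 191.93385889]
[314.1493912  233.97704185]
```

View pics/w4.png

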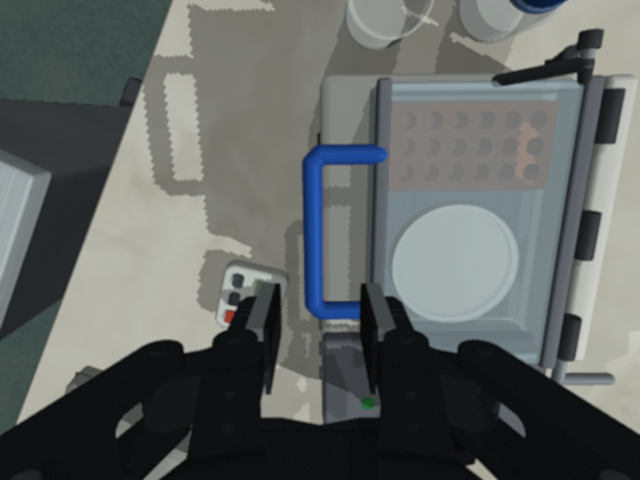

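View pics/s4.png

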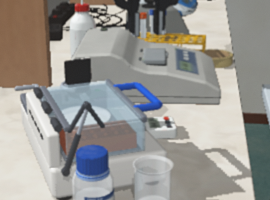

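The bar at (315,235) sits centred in the opening and square to it. Descending and gripping.

```bash
cat >> h.py <<'E'
def p(l):
    s=bot.get_state(); print(l,round(s["t"],2),s["tcp_pos"].round(1),"F",s["contact_force"].round(1),"M",s["wrist_torque"].round(2),"op",round(s["opening"],3))
YAW=.47; ex=np.array([np.cos(YAW),np.sin(YAW),0]); O=[np.pi,0,YAW+np.pi/2]
BAR=np.array([377.0,253.0,113.])
E
python3 - <<'E'
from h import *
print(bot.movel([377.,253.,95],max_speed=60,threshold=8)); p("down")
bot.grip(0.0,30); p("grip")
E
```

```text
False
down 14.01 [377.3 253.2  95.3] F [ 0.5 -0.5 -0.7] M [-0.   -0.01  0.03] op 0.353
grip 14.35 [375.9 252.5  95.1] F [-3.5 -2.2  5.7] M [-0.45  0.81  0.02] op 0.092
```

```bash
cat >> h.py <<'E'
P0=np.array([376.2,252.5,95.]); ez=np.array([0,0,1.])
def arc(th,r=165.,f=-0.012):
    return P0+ex*r*(np.cos(f)-np.cos(th+f))+ez*r*(np.sin(th+f)-np.sin(f))
def comp(th):
    s=bot.get_state();F=s["contact_force"]; a=th-0.012
    tg=ex*np.sin(a)+ez*np.cos(a); rd=-ex*np.cos(a)+ez*np.sin(a)
    e=s["tcp_pos"]-arc(th)
    return F@tg,F@rd,e@tg,e@rd
def show(th):
    s=bot.get_state();c=comp(th); print(f"{th:.2f} t={s['t']:.2f} Ft={c[0]:.1f} Fr={c[1]:.1f} et={c[2]:.1f} er={c[3]:.1f} F={s['contact_force'].round(1)} op={s['opening']:.3f}"); return c
E
python3 - <<'E'
from h import *
show(0)
for th in np.arange(0.05,0.46,0.05):
    bot.movel(arc(th),max_speed=40); c=show(th)
    if abs(c[0])>14 or abs(c[1])>20: print("stop");break
E
```

```text
0.00 t=14.35 Ft=5.8 Fr=4.1 et=0.1 er=0.3 F=[-3.5 -2.2  5.7] op=0.092
0.05 t=14.71 Ft=-0.0 Fr=0.1 et=0.2 er=-0.5 F=[ 0.2 -0.7 -0. ] op=0.001
0.10 t=15.07 Ft=0.1 Fr=-0.4 et=0.3 er=-0.3 F=[0.1 0.6 0.1] op=0.003
0.15 t=15.43 Ft=-0.5 Fr=0.0 et=0.4 er=-0.3 F=[ 0.  -0.3 -0.5] op=-0.001
0.20 t=15.78 Ft=-0.6 Fr=0.5 et=0.4 er=-0.3 F=[-0.2 -0.9 -0.5] op=-0.002
0.25 t=16.14 Ft=0.2 Fr=-0.3 et=0.4 er=-0.3 F=[0.3 0.2 0.1] op=0.005
0.30 t=16.50 Ft=-0.3 Fr=-0.4 et=0.4 er=-0.3 F=[-0.1  0.9 -0.4] op=-0.002
0.35 t=16.86 Ft=-1.0 Fr=-0.2 et=0.4 er=-0.2 F=[ 0.3 -0.9 -1. ] op=-0.001
0.40 t=17.22 Ft=-0.6 Fr=0.4 et=0.4 er=-0.2 F=[-0.2 -0.9 -0.4] op=-0.004
0.45 t=17.57 Ft=0.6 Fr=-0.5 et=0.4 er=-0.2 F=[0.3 0.9 0.3] op=0.001
```

The bar came out of the fingers. I'll look before trying again.

Run:
```python
from h import *
import pickle
m=imaging.camera_model("wrist");im=imaging.capture("wrist");cv2.imwrite("pics/w5.png",im)
sd=imaging.capture("side");cv2.imwrite("pics/s5.png",cv2.resize(sd[120:320,230:500],None,fx=2.9,fy=2.9,interpolation=cv2.INTER_CUBIC)); p("")
pickle.dump((m,im),open("w5.pkl","wb")); print(proj(imaging.camera_model("side"),bot.get_state()["tcp_pos"]))
```

```text
17.68 [390.  259.5 166.9] F [ 0.6 -0.2 -0.3] M [-0.02  0.03 -0.02] op 0.002
[368.30231902 183.55530113]
```

View pics/w5.png

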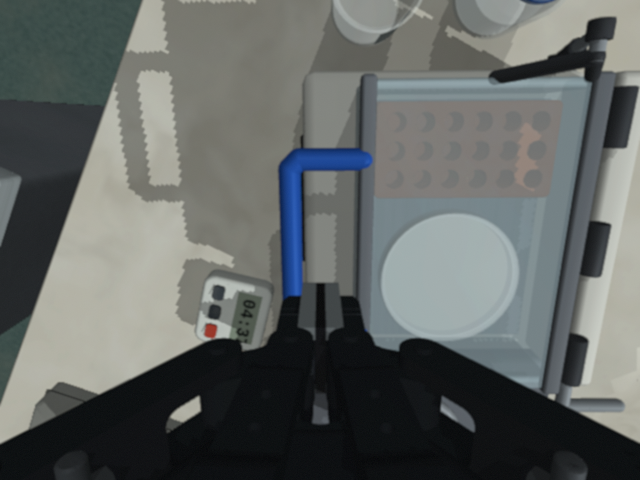

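View pics/s5.png

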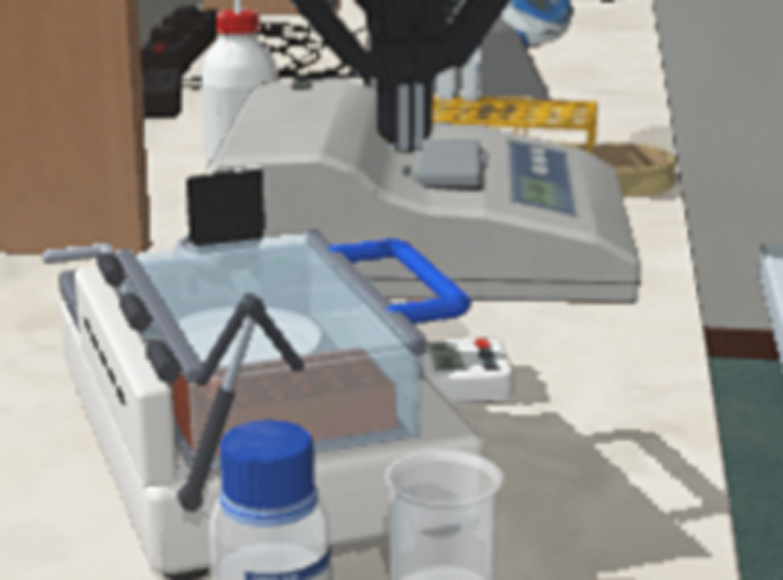

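Run:
```python
from h import *
s=imaging.camera_model("side");t=imaging.camera_model("top")
print("start tcp in side",proj(s,[220.9,503.2,210.1]))
X=bot.get_state()["tcp_pos"]
print([(dz,proj(s,X+[0,0,dz]).round(1)) for dz in (0,10,19,25)])
im=cv2.imread("pics/s5.png"); cv2.imwrite("pics/s5c.png",cv2.resize(im[60:220,340:480],None,fx=5,fy=3.7,interpolation=cv2.INTER_CUBIC))
im=cv2.imread("pics/side0.png"); cv2.imwrite("pics/s0c.png",cv2.resize(im[90:210,460:540],None,fx=5,fy=5))
```

```text
start tcp in side [496.97691713 216.66011842]
[(0, array([368.3, 183.6])), (10, array([368.3, 177.4])), (19, array([368.3, 171.9])), (25, array([368.3, 168.2]))]
```

View pics/s5c.png

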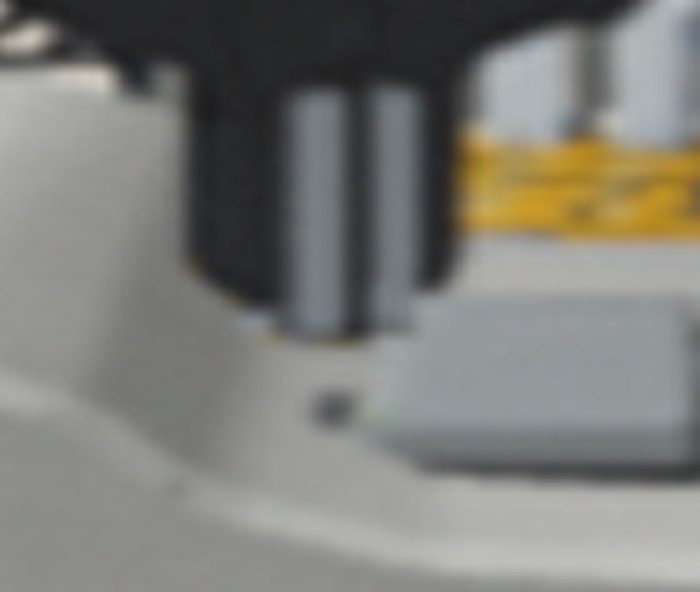

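View pics/s0c.png

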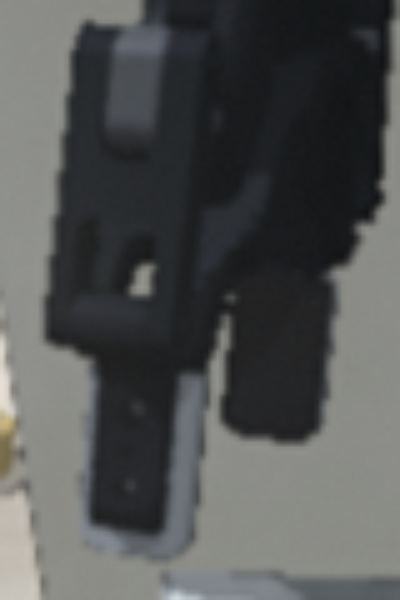

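The side view shows the real fingertips about 18 mm above the reported TCP: the tip is at row 172, while the TCP projects to row 183.6. I had therefore pinched only the top of the bar. The hood is still shut and nothing was disturbed, so I'll regrip lower with TCP z ≈ 82.

```bash
sed -i 's/^P0=.*/P0=np.array([376.2,252.5,82.]); ez=np.array([0,0,1.])/' h.py
python3 - <<'E'
from h import *
bot.movel([376.2,252.5,165],max_speed=100)
bot.grip(0.35,35)
print(bot.movel([376.2,252.5,82],max_speed=70,threshold=8)); p("down")
bot.grip(0.0,35); p("grip"); cv2.imwrite("pics/s6.png",cv2.resize(imaging.capture("side")[120:320,230:500],None,fx=2.9,fy=2.9,interpolation=cv2.INTER_CUBIC))
bot.movel(arc(0.04),max_speed=30); show(0.04)
E
```

```text
False
down 19.71 [376.6 252.7  82.4] F [-0.1  0.4  0.1] M [ 0.03 -0.07  0.01] op 0.35
grip 20.02 [375.9 252.3  82.5] F [-2.1 -1.5  5.7] M [-0.31  0.61  0.05] op 0.126
0.04 t=20.43 Ft=-7.4 Fr=-1.9 et=-0.4 er=0.4 F=[ 1.2  1.2 -7.4] op=0.124
```

View pics/s6.png

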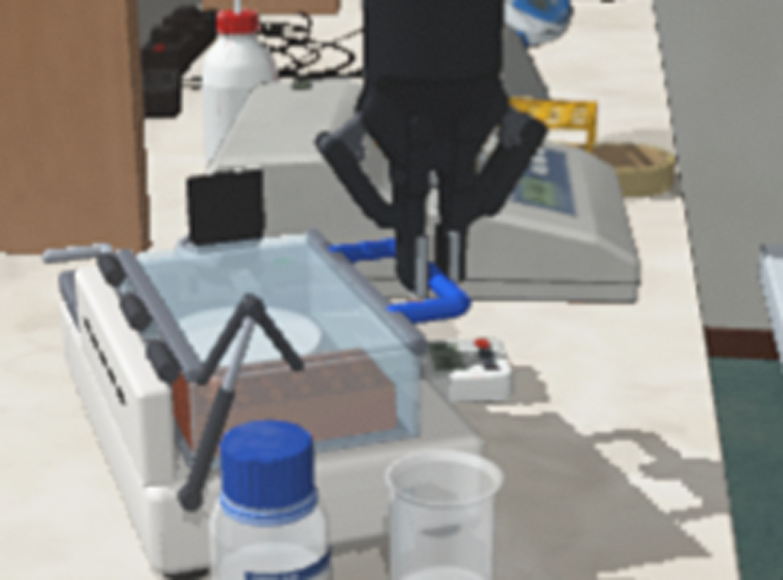

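The picture shows the fingers straddling the bar at (435,275). The opening is 0.126, about the bar's thickness, and there is a 7 N shutting pull, so the grip is good. Lifting along the arc.

Run:
```python
from h import *
for th in np.arange(0.11,0.68,0.07):
    bot.movel(arc(th),max_speed=45); c=show(th)
    if abs(c[0])>14 or abs(c[1])>15 or bot.get_state()["opening"]<0.09: print("stop");break
```

```text
0.11 t=20.84 Ft=-7.2 Fr=-0.1 et=0.0 er=0.5 F=[-0.4 -0.4 -7.1] op=0.120
0.18 t=21.25 Ft=-7.5 Fr=2.3 et=-0.0 er=0.7 F=[-2.9 -2.2 -7. ] op=0.123
0.25 t=21.66 Ft=-6.9 Fr=3.6 et=0.2 er=0.8 F=[-4.3 -2.9 -5.9] op=0.118
0.32 t=22.07 Ft=-6.6 Fr=5.3 et=0.3 er=1.1 F=[-5.8 -4.1 -4.7] op=0.119
0.39 t=22.48 Ft=-6.1 Fr=6.7 et=0.3 er=1.3 F=[-7.6 -3.8 -3.2] op=0.123
0.46 t=22.88 Ft=-6.5 Fr=7.5 et=0.1 er=1.6 F=[-8.4 -4.5 -2.6] op=0.125
0.53 t=23.29 Ft=-6.4 Fr=7.9 et=-0.2 er=2.0 F=[-8.7 -5.1 -1.6] op=0.122
0.60 t=23.70 Ft=-5.3 Fr=9.9 et=-0.4 er=2.4 F=[-9.7 -5.6  1.1] op=0.123
0.67 t=24.11 Ft=-5.7 Fr=11.6 et=-0.7 er=2.8 F=[-11.1  -6.1   2.6] op=0.120
```

```bash
cat >> h.py <<'E'
import json,os
def rdir(th):
    a=th-0.012; return -ex*np.cos(a)+ez*np.sin(a)
def tdir(th):
    a=th-0.012; return ex*np.sin(a)+ez*np.cos(a)
E
python3 - <<'E'
from h import *
ro=0.; th=0.67
for th in (0.67,0.72,0.77,0.82,0.88,0.94,1.0,1.06,1.12):
    c=comp(th); ro+=np.clip(c[1]/4.5,-2,2) 
    bot.movel(arc(th)+ro*rdir(th),max_speed=40); c=show(th); print("  ro",round(ro,2),bot.get_state()["tcp_pos"].round(1))
    if abs(c[0])>12 or abs(c[1])>16 or bot.get_state()["opening"]<0.09: print("stop");break
json.dump(ro,open("ro.json","w"))
E
```

```text
0.67 t=24.36 Ft=-4.2 Fr=5.9 et=1.1 er=2.8 F=[-6.5 -3.2  0.3] op=0.120
  ro 2.0 [405.4 267.5 187.5]
0.72 t=24.72 Ft=-5.3 Fr=0.1 et=1.2 er=3.2 F=[-3.7 -0.6 -4. ] op=0.117
  ro 3.26 [410.  269.9 194.2]
0.77 t=25.07 Ft=-4.9 Fr=2.4 et=0.6 er=3.6 F=[-5.3 -0.9 -1.9] op=0.114
  ro 3.23 [414.4 272.1 200.3]
0.82 t=25.43 Ft=-4.4 Fr=1.5 et=0.8 er=3.9 F=[-4.3 -0.9 -2. ] op=0.123
  ro 3.72 [419.7 274.9 206.6]
0.88 t=25.83 Ft=-4.3 Fr=2.6 et=1.0 er=4.3 F=[-5.1 -0.9 -0.8] op=0.112
  ro 3.99 [426.3 278.3 213.9]
0.94 t=26.24 Ft=-3.6 Fr=3.0 et=1.1 er=4.8 F=[-5.  -0.4  0.3] op=0.119
  ro 4.52 [433.2 281.8 220.5]
1.00 t=26.65 Ft=-3.6 Fr=2.7 et=0.8 er=5.2 F=[-5.  -0.   0.3] op=0.120
  ro 5.14 [440.2 285.4 226.6]
1.06 t=27.06 Ft=-2.1 Fr=1.4 et=0.6 er=5.7 F=[-4.1  2.5  0.2] op=0.120
  ro 5.7 [447.6 289.1 232.2]
1.12 t=27.47 Ft=-2.4 Fr=1.8 et=0.6 er=6.2 F=[-4.3  1.9  0.6] op=0.121
  ro 5.99 [455.5 293.2 237.4]
```

Run:
```python
from h import *
from scipy.optimize import least_squares
T=np.array([[405.4,267.5,187.5],[410,269.9,194.2],[414.4,272.1,200.3],[419.7,274.9,206.6],[426.3,278.3,213.9],[433.2,281.8,220.5],[440.2,285.4,226.6],[447.6,289.1,232.2],[455.5,293.2,237.4]])
for th in (0.11,0.25,0.39):
    k={0.11:(0,.5),0.25:(.2,.8),0.39:(.3,1.3)}[th]; T=np.vstack([T,arc(th)+tdir(th)*k[0]+rdir(th)*k[1]])
x=(T-P0)@ex; z=T[:,2]
f=lambda p:np.hypot(x-p[0],z-p[1])-165
r=least_squares(f,[165,84]); print(r.x,r.fun.round(1),"nominal",165*np.cos(-.012),84)
g=lambda p:np.hypot(x-p[0],z-p[1])-p[2]; r2=least_squares(g,[165,84,165]);print(r2.x,r2.fun.round(1))
print(np.arctan2(z-r.x[1],r.x[0]-x).round(3))
print(((T-P0)@np.array([-ex[1],ex[0],0])).round(1))
```

```text
[165.78137039  90.57825804] [-0.5 -0.5 -0.3 -0.3 -0.1 -0.   0.2  0.5  0.6  0.8  0.1 -0.3] nominal 164.9881201425593 84
[173.94260824  85.25344448 174.25586327] [ 0.  -0.1  0.1 -0.   0.  -0.   0.   0.  -0.1  0.  -0.  -0.1]
[0.63  0.681 0.729 0.782 0.845 0.907 0.967 1.027 1.09  0.058 0.199 0.341]
[ 0.1  0.2  0.2  0.3  0.3  0.3  0.3  0.3  0.4 -0.  -0.   0. ]
```

Run:
```python
from h import *
im=imaging.capture("side"); p("")
cv2.imwrite("pics/s7.png",cv2.resize(im[60:260,230:430],None,fx=3,fy=3,interpolation=cv2.INTER_CUBIC)); cv2.imwrite("pics/w7.png",imaging.capture("wrist"))
X=bot.get_state()["tcp_pos"]
print([((proj(imaging.camera_model("side"),X+[0,0,d])-[230,60])*3).round() for d in (0,18,30)])
```

```text
27.52 [455.4 293.1 237.4] F [-5.   2.4  0.6] M [0.39 1.13 0.  ] op 0.123
[array([276., 251.]), array([275., 215.]), array([274., 191.])]
```

View pics/s7.png

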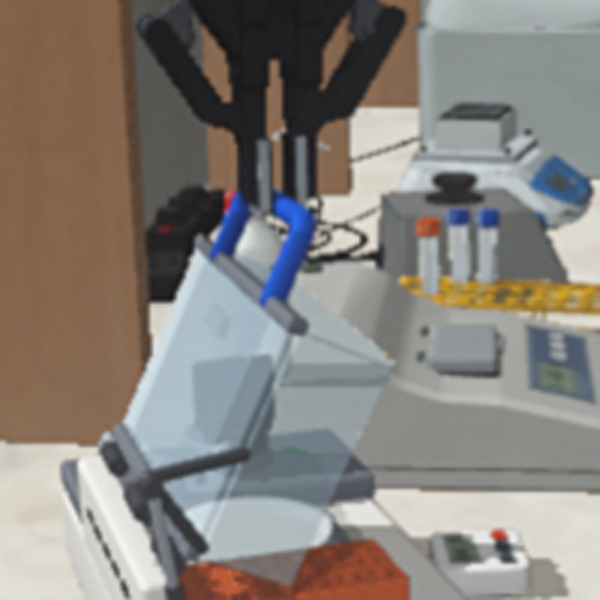

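View pics/w7.png

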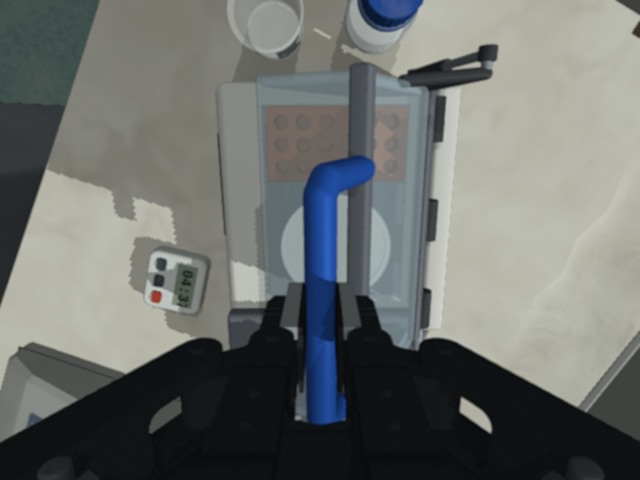

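The hood is at about 1.1 rad, but the bar has rolled about 6 mm towards the fingertips: in the picture the tips at (270,205) are level with it. I'll loosen to a narrow cage, drop 9 mm and close again.

Run:
```python
from h import *
X=bot.get_state()["tcp_pos"]
for o in (0.135,0.15,0.165):
    bot.grip(o,25); p(o)
X=X+np.array([0,0,0.])
print(bot.movel(X-[0,0,9.5],max_speed=30,threshold=10)); p("down")
bot.grip(0.0,25); p("closed")
cv2.imwrite("pics/s8.png",cv2.resize(imaging.capture("side")[60:260,230:430],None,fx=3,fy=3,interpolation=cv2.INTER_CUBIC))
```

```text
0.135 27.78 [455.7 293.2 237.6] F [-4.4  3.   1. ] M [0.56 0.97 0.01] op 0.134
0.15 28.0 [456.1 292.3 237.3] F [-1.1 -0.2  0.4] M [-0.06  0.4   0.02] op 0.149
0.165 28.22 [455.7 292.2 237. ] F [-0.7 -1.2 -0.4] M [-0.27  0.18  0.05] op 0.167
False
down 28.67 [455.3 293.1 227.4] F [-1.5 -0.2 -0.9] M [-0.14  0.19 -0.05] op 0.164
closed 28.88 [455.5 293.3 227.8] F [-0.3 -0.9 -1. ] M [-0.08  0.18  0.04] op 0.13
```

View pics/s8.png

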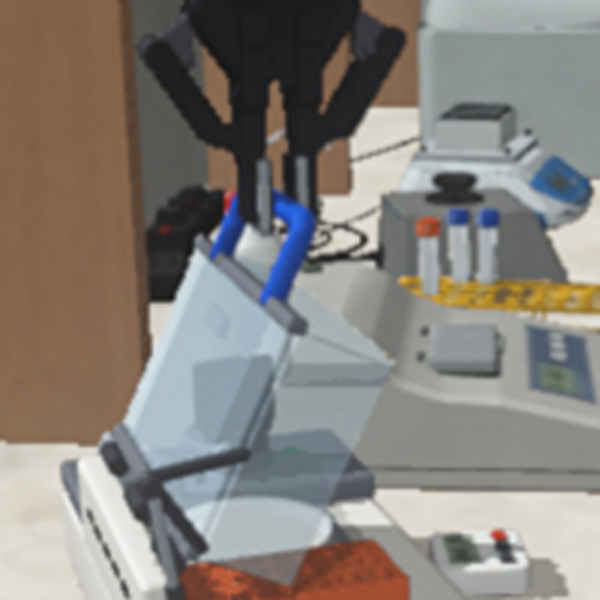

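```bash
cat >> h.py <<'E'
A0=1.09; PN=np.array([455.5,293.2,227.6])
def arc2(a): return PN+ex*165*(np.cos(A0)-np.cos(a))+ez*(165*(np.sin(a)-np.sin(A0))+6*(a-A0))
def show2(a):
    s=bot.get_state();F=s["contact_force"]; tg=ex*np.sin(a)+ez*np.cos(a); rd=-ex*np.cos(a)+ez*np.sin(a); e=s["tcp_pos"]-arc2(a)
    print(f"{a:.3f} t={s['t']:.2f} Ft={F@tg:.1f} Fr={F@rd:.1f} et={e@tg:.1f} er={e@rd:.1f} F={F.round(1)} op={s['opening']:.3f}"); return F@tg,F@rd
E
python3 - <<'E'
from h import *
for a in np.arange(1.14,1.47,0.05):
    bot.movel(arc2(a),max_speed=35); c=show2(a)
    if abs(c[0])>10 or abs(c[1])>15 or bot.get_state()["opening"]<0.09: print("stop");break
E
```

```text
1.140 t=29.32 Ft=-2.0 Fr=0.0 et=0.3 er=-0.0 F=[-1.6 -0.8 -0.8] op=0.127
1.190 t=29.72 Ft=-1.6 Fr=-1.5 et=0.6 er=-0.1 F=[-1.2  0.3 -2. ] op=0.124
1.240 t=30.11 Ft=-0.1 Fr=-2.8 et=0.3 er=-0.2 F=[-0.2  2.1 -2.6] op=0.125
1.290 t=30.50 Ft=-0.7 Fr=-4.7 et=0.4 er=-0.1 F=[-0.7  2.7 -4.7] op=0.124
1.340 t=30.89 Ft=0.4 Fr=-5.7 et=0.5 er=-0.1 F=[ 0.1  3.4 -5.5] op=0.130
1.390 t=31.28 Ft=0.5 Fr=-8.8 et=0.2 er=-0.2 F=[ 0.   4.4 -8.5] op=0.121
1.440 t=31.67 Ft=-0.2 Fr=-9.4 et=0.3 er=-0.2 F=[-1.3  4.8 -9.3] op=0.129
```

```bash
sed -i 's/+6\*(a-A0)/-0.3/' h.py
python3 - <<'E'
from h import *
for a in np.r_[np.arange(1.46,1.53,0.03),np.arange(1.545,1.80,0.018)]:
    bot.movel(arc2(a),max_speed=25); c=show2(a)
    if c[0]<-8 or abs(c[1])>15 or bot.get_state()["opening"]<0.09: print("stop");break
E
```

```text
1.460 t=31.97 Ft=1.5 Fr=4.4 et=1.5 er=1.9 F=[-1.4  4.9  4.5] op=0.128
1.490 t=32.32 Ft=-0.8 Fr=7.0 et=1.3 er=1.7 F=[-3.7  4.3  7. ] op=0.128
1.520 t=32.67 Ft=0.9 Fr=5.5 et=1.2 er=1.6 F=[-1.7  4.6  5.6] op=0.125
1.545 t=32.98 Ft=1.3 Fr=4.1 et=1.2 er=1.3 F=[-1.5  5.5  4.1] op=0.127
1.563 t=33.25 Ft=0.9 Fr=4.2 et=1.1 er=1.3 F=[-1.5  4.9  4.2] op=0.123
1.581 t=33.52 Ft=1.4 Fr=3.1 et=1.0 er=1.1 F=[-0.9  5.   3.1] op=0.126
1.599 t=33.78 Ft=1.6 Fr=1.7 et=1.0 er=1.0 F=[-1.3  6.2  1.6] op=0.128
1.617 t=34.05 Ft=0.5 Fr=1.5 et=1.0 er=0.9 F=[-1.5  4.3  1.4] op=0.129
1.635 t=34.32 Ft=1.4 Fr=1.7 et=0.9 er=0.8 F=[-1.1  5.4  1.6] op=0.126
1.653 t=34.58 Ft=1.2 Fr=1.5 et=0.8 er=0.8 F=[-1.1  5.1  1.4] op=0.127
1.671 t=34.85 Ft=2.0 Fr=1.4 et=0.8 er=0.6 F=[-0.7  6.   1.2] op=0.131
1.689 t=35.12 Ft=1.2 Fr=0.5 et=0.7 er=0.5 F=[-1.   4.8  0.4] op=0.130
1.707 t=35.38 Ft=1.3 Fr=0.3 et=0.2 er=0.3 F=[-1.3  5.6  0.2] op=0.130
1.725 t=35.65 Ft=-2.8 Fr=3.0 et=-0.8 er=0.3 F=[-4.4  3.6  3.3] op=0.126
1.743 t=35.92 Ft=-6.6 Fr=3.6 et=-1.8 er=0.1 F=[-7.6  1.9  4.6] op=0.126
1.761 t=36.18 Ft=-11.3 Fr=5.7 et=-3.1 er=0.0 F=[-11.4   0.3   7.7] op=0.130
stop
```

The open stop is felt at about 1.71 rad: the tangential force went from +1.3 to −11 N while the TCP stayed put. I'll ease back to the contact point, release gently and withdraw straight up.

Run:
```python
from h import *
bot.movel(arc2(1.718),max_speed=25); show2(1.718)
for o in (0.14,0.16,0.2,0.35): bot.grip(o,25)
p("rel")
X=np.array(arc2(1.718))
print(bot.movel(X+[0,0,110],max_speed=80,threshold=10)); p("up")
s=imaging.capture("side");cv2.imwrite("pics/s9.png",s);w=imaging.capture("wrist");cv2.imwrite("pics/w9.png",w)
```

```text
1.718 t=36.62 Ft=-0.8 Fr=1.6 et=-0.5 er=0.1 F=[-3.2  4.9  1.7] op=0.124
rel 37.55 [545.1 338.7 244.2] F [ 0.5  0.3 -0.3] M [-0.   -0.    0.05] op 0.353
False
up 39.08 [544.9 338.6 353.6] F [-0.2  1.  -0.3] M [ 0.04  0.03 -0.04] op 0.351
```

View pics/s9.png

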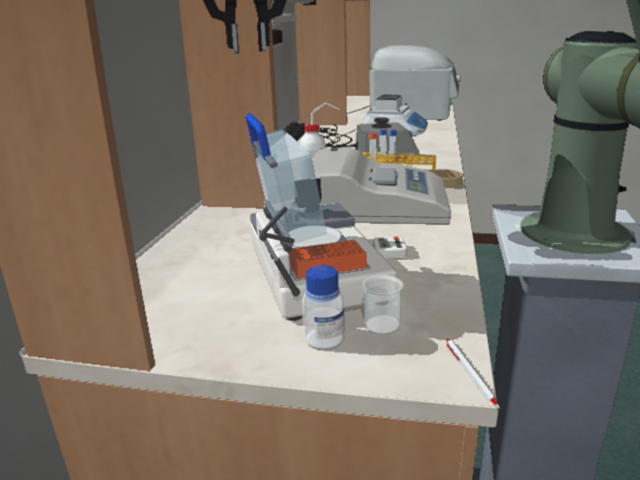

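View pics/w9.png

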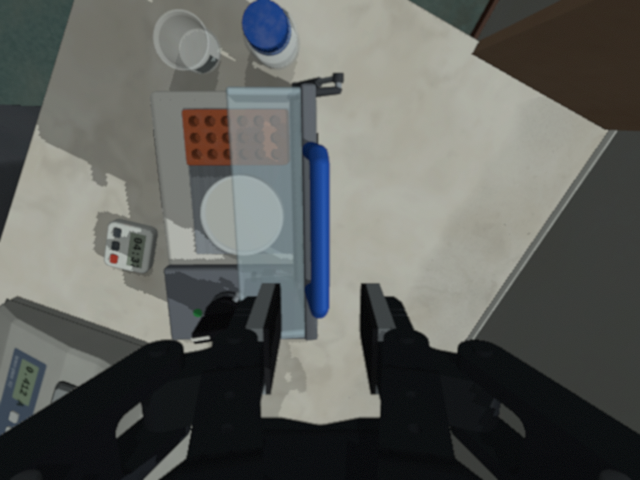

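Run:
```python
from h import *
bot.movel([400,280,370],max_speed=200)
bot.move_ptp([230,480,330],O); p("")
t=imaging.capture("top");s=imaging.capture("side")
cv2.imwrite("pics/top9.png",cv2.resize(t[110:320,200:460],None,fx=3,fy=2.85,interpolation=cv2.INTER_CUBIC))
a=cv2.imread("pics/side0.png");b=cv2.imread("pics/top0.png")
for nm,x,y,r in (("bottle/beaker side",a,s,(265,355,302,410)),("timer side",a,s,(236,258,392,408)),("bottle top",b,t,(225,262,210,250)),("beaker top",b,t,(270,308,235,276)),("timer top",b,t,(265,306,386,430))):
    A,B=[cv2.cvtColor(i[r[0]:r[1],r[2]:r[3]],cv2.COLOR_BGR2GRAY).astype(np.float32) for i in (x,y)]
    print(nm,cv2.phaseCorrelate(A,B))
```

```text
41.14 [230.9 479.8 329.9] F [ 0.1 -0.1 -0.9] M [-0.03 -0.02  0.02] op 0.349
bottle/beaker side ((0.0333343614746795, 0.006769708862314872), 0.8706509168255967)
timer side ((-0.05090357096947251, -0.16716829712005676), 0.8363290491203467)
bottle top ((0.05211778510856746, -0.04586192408983791), 1.0105556532740594)
beaker top ((0.6000876995573421, -0.12902728884462533), 0.9623278506596883)
timer top ((0.5007230315551396, 0.5781790165102052), 0.9748981361624636)
```

View pics/top9.png

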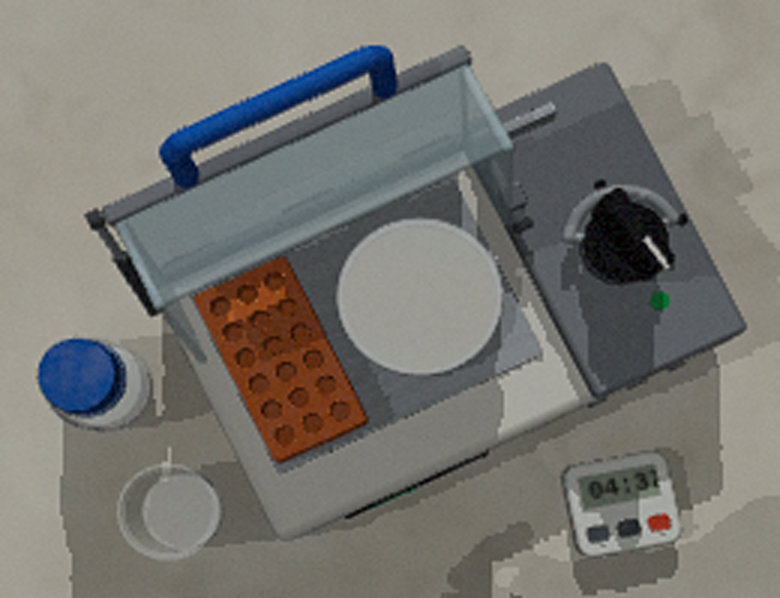

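The hood stands open and nothing has visibly moved. As a last check I'll compare the pointer with its prediction and then hand in.

Run:
```python
from h import *
t=imaging.camera_model("top")
f=lambda P:((proj(t,P)-[200,110])*[3,2.85]).round()
for n in (0,1.4,2.45,2.8):
    a=.47-.1745-n; print(n,[f([515+r*np.cos(a),160+r*np.sin(a),141]) for r in (6,24)])
A=onz(t,(200+648/3,110+237/2.85),141);B=onz(t,(200+668/3,110+268/2.85),141); print("sel angle",(.47-.1745-np.arctan2(*(B-A)[1::-1]))%(2*np.pi))
bot.sign_off()
```

```text
0 [array([631., 217.]), array([621., 185.])]
1.4 [array([645., 223.]), array([677., 209.])]
2.45 [array([644., 234.]), array([673., 253.])]
2.8 [array([641., 237.]), array([662., 264.])]
sel angle 2.8740570279877007
the job is handed in; nothing more can be done
```

I finished the job and handed it in at about 41 s: the selector is at the green dot and the hood is open on its stop. I don't know the verdict, because sign-off doesn't report one.

**What I did**
- **Selector:** I turned it clockwise through both clicks to 2.80 rad.
- **Hood:** I lifted it by its bar, past the over-centre point at about 1.3 rad, to the open stop felt at about 1.71 rad. I then eased off, released and withdrew upwards.

**Last checks**
- **Selector position:** the pointer measured about 2.87 rad in the top view. That is within picture error of 2.80, and the wrist view after the turn matched 2.80.
- **Hood:** it stayed open after release.
- **Bottle, beaker and timer:** their image shifts were all under 0.8 pixel, which I take as shadow changes.

**What went wrong or disagreed**
- **First grip slipped:** my first grip on the bar slipped off at the very start of the lift. The fingertips appeared about 18 mm higher than the reported tool point, so I regripped lower. Later pictures showed the hood shut and nothing disturbed.
- **Bar rolled in the fingers:** by about 1.1 rad it had moved about 6 mm towards the tips. I loosened the grip to a narrow cage, dropped 9.5 mm and closed again, and the hood stayed in place.
- **Sideways forces:** while following the arc they reached about 12 N on the hood bar, and I corrected for them.
- **Hood speed:** I did not measure it directly. I drove the hood at roughly 0.2–0.3 rad/s on average, well below the 1.5 rad/s limit.

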